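Level two centrifuge tube carriers on the two-pan balance

ROBOT

A 6-joint arm with a two-finger parallel gripper is mounted at the origin on a cart in front of the work surface, level with it; the furniture and walls round the work are solid. World frame = base frame: x ahead of the robot, y to its left, z up, the work surface at z = 0. Lengths are in mm, angles in rad, forces in N, time in s.
With the tool pointing down it reaches from about 350 to 775 mm from the base axis. Payload 7.3 kg.
Tool frame: the origin (TCP) lies midway between the tips of the shut fingers; the grasp point (between the pads) lies 19 mm behind it; z points along the fingers, y is the line along which they close (so a half turn about z gives the same grasp; the last joint's range is limited). The gripper opens to 92 mm and grips with 3 to 60 N. Pads are 19 mm wide; open, the fingers measure 130 mm over their backs; the gripper's body (75 mm by 190 mm) begins 47 mm behind the grasp point.
Start: joints at [-0.146, 0.342, 1.524, -0, 1.275, -0.146], TCP at [525.019, 0.019, 226.741] pointing down, gripper open.
Joint ranges: [-2.53, 2.53], [-0.77, 2.02], [0.04, 2.7], [-1, 4.14], [0.28, 2.66], [-3.11, 3.11]. Speed limits (rad/s): [2.57, 2.57, 3.14, 3.14, 3.14, 3.14].

INTERFACE

Orientations are given as [roll, pitch, yaw] about the fixed x, y, z axes, in that order (R = Rz(yaw) Ry(pitch) Rx(roll)).
In Python, from plant import get_obs, capture, camera_model, close_job, search_frame, regions_of, pinpoint gives the robot as it stands. The module is installed in compiled form; this text tells all that it offers.
- The arm moves only by the shell command python3 -m pendant 'ROWS'. ROWS is JSON, one flat list of numbers, 7 for each row, row after row: the shift along the tool's x, y, z in units of 30 mm (1.0 is 30 mm), then the turn, a rotation vector about the tool's x, y, z in units of 4 degrees (1.0 is 4 degrees), then the closure, from -1 (fully open) to 1 (shut), so that 0 is half open. In form: [dx, dy, dz, wx, wy, wz, gripper, dx, dy, dz, wx, wy, wz, gripper, ...]. A call has 1 to 12 rows; each row shifts and turns the commanded pose from where the row before left it, along the tool's axes as they then stand; what a row does not reach is not made up. A row lasts 1/10 s, in which the tool goes at most 50 mm and 8.59 degrees, less where a joint would pass 70% of its speed; a pose out of reach is approached as far as the arm can. A call with a number of a shift or a turn outside -1 to 1 is refused whole. A call with a gripper value outside its range is refused whole. The fingers move at their own pace and stop on an object; the grip force is fixed at half the most. Time passes only in rows, so rows that do not move let the fingers close. It gives the time, the measured TCP pose, the force, the opening and the grip force at its end, in the units of the state.
- get_obs(): the state, without advancing time (a new reading comes with each control period).
- capture(name): name is "scene" or "side" or "wrist"; returns the picture (420x560x3 uint8, red, green, blue); there is no depth.
- camera_model(name): a dict with "fov_y" (degrees; the focal length in pixels is half the picture's height over the tangent of half this angle, whatever the lens; pixels are square), "cx", "cy" (the principal point, pixels), "D" ([k1, k2, p1, p2, k3] as OpenCV has them; the pictures are not rectified), "pose" (4x4, takes a point from camera to world coordinates). Camera axes: x right, y up, looking along -z (the intrinsics and any distortion apply to the point x, -y, -z); pixel columns grow to the right and rows downward; lengths in mm; the calibration is good to about 2 mm. A picture is of the moment at which its call begins: read the wrist's pose just before it. camera_model takes no time and is no camera call; for the wrist camera it gives the pose at the moment of the call.
- close_job(): hands the job in; it is judged then, once.
Trained networks look in the newest picture that a camera, given by its name, has taken for a name from the list of things; names that differ only in an ending like _2 or _b are one class to them, and where a whole thing is asked for, a point or a joint stands for the part that bears it (a point fixed in the world has none). Each returns a list of dicts, best first, with "score" (0 to 1); they miss things now and then, are a little off and sometimes report something else, mostly with a low value. They report only what shows in the picture. A call takes as long as a camera call.
- search_frame(camera, thing): "location" ([column, row] in pixels, amid what is visible of it).
- regions_of(camera, thing): "pixels" (420x560 bool, what is visible of it) and "location" ([column, row] in pixels, amid what is visible of it).
- pinpoint(camera, thing): "location" ([column, row] in pixels: a listed point, or the origin of a listed thing).
The state is a dict: "time": time; "joint_positions": joint angles; "dq": joint speeds; "tau": joint torques, N m; "tool_pos": TCP position; "tcp_rot": TCP orientation; "contact_force": force on the tool from outside, world axes, zero at the start; "moment": the same for the moment, N m; "grip_width": finger opening in mm; "finger_force": force on a finger pad.
Only numpy, scipy, OpenCV 4.12 (cv2) and the standard library are available. Lean on these libraries where they do the work, as an engineer would, in place of code of your own. Each camera call takes 0.05 s, during which the arm holds its last target. There are 200 camera calls.

TASK

The two tube carriers on the balance must weigh the same before they go into the centrifuge. Move a tube from the heavier carrier to a free bore of the lighter one and press it firmly but gently home against the sprung cushion at the bottom of the bore (feel for it: each cushion sits at its own depth), so that the pans come to rest level with every tube in a bore. Leave both carriers on their pans and do not disturb the glassware and other things around.

Things in the scene. Friction and masses are not known exactly. Their poses are not given: they have to be found in the camera images.
- beam (a joint): Tilt of the balance beam (rad): 0 is level, positive when the left pan is high and the right one low; stops at -0.07 and +0.07, where the pans stand about 8 mm above and below level. A light spring centres it; two tubes of difference drive it onto a stop, one tube nearly so. The pans stay horizontal at any tilt.
- balance: The two-pan balance, fixed on the bench: white and grey base 116 x 290 mm, 57 mm high, with a scale plate in the middle that reaches to 126 mm. Origin under its centre; its y axis points to the left pan, its z axis up. The pan centres are 110 mm from the middle.
- pan_left_floor (a point): Centre of the floor of the left steel pan (at the balance's +y end), 75 mm above the bench when level; the pan is 128 x 60 mm with a rim 4 mm high
- pan_right_floor (a point): Same for the right pan (at the balance's -y end)
- carrier_full: Loose grey block 116 x 48 x 50 mm, 0.36 kg, on either pan, holding three tubes at the start in upright bores at x = -36, 0 and +36 mm. Origin at the centre of its underside, z up. Its bores have hard floors 4 mm above the underside. Bores of both carriers are 17.4 mm wide, mouths 50 mm above the underside with a 2 mm chamfer.
- carrier_spare: Loose block of the same shape and weight on the other pan, with one tube at the start in its middle bore (hard floor); its two outer bores are free and sprung. Origin at the centre of its underside, x along the row of bores, z up. When pressed, its pan first sinks to its stop.
- bore_near (a point): Centre of the mouth of the free bore at x = -36 mm of that carrier. A leaf spring on the bore's +y side drags on the tube with 1 to 2 N from about 4 mm below the mouth on. At the bottom is a rubber cushion, 5 N per mm, 4 mm of travel; its relaxed top lies 16 to 41 mm below the mouth, how deep is not measured. Home = pressed onto it with over 5 N for a moment (aim for 8 N); over 15 N is too much.
- bore_far (a point): Same for the free bore at x = +36 mm; its cushion has its own unknown depth
- tube_0: Capped sample tube, 88 mm tall, body 15.4 mm across, flat bottom, screw cap 17.2 mm across from 74 to 88 mm up (grip the cap), about 40 g, all four tubes within 5 per cent. Origin at the centre of its bottom, z up. At the start in the carrier with three tubes.
- tube_1: Capped sample tube, 88 mm tall, body 15.4 mm across, flat bottom, screw cap 17.2 mm across from 74 to 88 mm up (grip the cap), about 40 g, all four tubes within 5 per cent. Origin at the centre of its bottom, z up. At the start in the carrier with three tubes.
- tube_2: Capped sample tube, 88 mm tall, body 15.4 mm across, flat bottom, screw cap 17.2 mm across from 74 to 88 mm up (grip the cap), about 40 g, all four tubes within 5 per cent. Origin at the centre of its bottom, z up. At the start in the carrier with three tubes.
- tube_3: Capped sample tube, 88 mm tall, body 15.4 mm across, flat bottom, screw cap 17.2 mm across from 74 to 88 mm up (grip the cap), about 40 g, all four tubes within 5 per cent. Origin at the centre of its bottom, z up. At the start in the middle bore of the carrier with one tube.
- vial_0: Bystander: small screw-cap vial 22 mm across, 48 mm high, origin under its centre
- weigh_boats: Bystander: stack of white weigh boats 73 x 73 x 22 mm, origin under its centre
- beaker_small: Bystander: glass beaker 55 mm across, 69 mm high, origin under its centre

How it is judged:
By the outcome, as a careful person would: the job done as asked, in the order asked, and still so for the second after the job is handed in, with the robot touching nothing.
It also fails if it takes over 48 s, if anything falls off the work surface, if the arm or the gripper's body presses on something with over 40 N, if the wrist force passes 120 N, or if a joint passes its speed limit or range.

## Working session

There is one attempt and no reset: what is moved stays moved. The work goes in short steps, Python scripts to look and compute and a shell command to move; the robot and the scene stay as the last step left them, time stands still between calls to the robot, and variables do not carry over. Pictures are saved under pics/ and viewed, at most 10 in all, crops included, and the job is handed in when it is done.

```bash
mkdir -p pics
cat > h.py <<'E'
import numpy as np, cv2
from plant import *
def ray(cam,px,m=None):
    m=m or camera_model(cam); f=210/np.tan(np.radians(m["fov_y"])/2)
    K=np.array([[f,0,m["cx"]],[0,f,m["cy"]],[0,0,1.]])
    u=cv2.undistortPoints(np.array([[px]],float),K,np.array(m["D"],float))[0,0]
    T=np.array(m["pose"]); d=T[:3,:3]@np.array([u[0],-u[1],-1.]); return T[:3,3],d/np.linalg.norm(d)
def atz(cam,px,z,m=None):
    o,d=ray(cam,px,m); return o+d*(z-o[2])/d[2]
def tri(r):
    A=sum(np.eye(3)-np.outer(d,d) for o,d in r); b=sum((np.eye(3)-np.outer(d,d))@o for o,d in r)
    p=np.linalg.solve(A,b); return p,[float(np.linalg.norm(np.cross(p-o,d))) for o,d in r]
def save(im,n): cv2.imwrite('pics/'+n,im[:,:,::-1])
E
python3 - <<'E'
from h import *
np.set_printoptions(precision=1,suppress=True)
for c in ["scene","side"]:
    save(capture(c),c+"0.png")
    m=camera_model(c); print(c,np.array(m["pose"])[:3,3],m["fov_y"])
    for t in ["balance","pan_left_floor","pan_right_floor","carrier_full","carrier_spare","bore_near","bore_far","tube_0"]:
        print(t,[(np.round(r["location"],1).tolist(),round(r["score"],2)) for r in pinpoint(c,t)[:5]])
o=get_obs();print(o["time"],o["contact_force"],o["grip_width"])
E
```

```text
scene [-230.3 -427.8  825.7] 48.159923496047796
balance [([247.5, 204.6], 0.64), ([272.0, 241.9], 0.55)]
pan_left_floor [([249.9, 203.1], 0.42)]
pan_right_floor [([301.0, 236.4], 0.65), ([312.2, 212.3], 0.54)]
carrier_full [([248.0, 203.2], 0.96)]
carrier_spare [([299.0, 236.0], 0.83), ([287.4, 222.5], 0.69)]
bore_near [([290.6, 227.2], 0.62)]
bore_far [([311.1, 214.2], 0.77), ([299.4, 233.9], 0.75)]
tube_0 []
side [ 607.7 1500.5  737.3] 48.110304705265264
balance [([275.3, 241.8], 0.66), ([292.7, 201.6], 0.33)]
pan_left_floor [([262.8, 245.0], 0.72), ([277.9, 205.8], 0.6)]
pan_right_floor [([276.5, 208.4], 0.49)]
carrier_full [([264.7, 243.6], 0.79)]
carrier_spare [([277.1, 206.3], 0.88)]
bore_near [([289.4, 193.2], 0.66)]
bore_far [([267.1, 193.7], 0.9)]
tube_0 [([292.2, 200.0], 0.58)]
0.9 [-0.5  1.   0.4] 91.6518209994167
```

Run:
```python
from h import *
np.set_printoptions(precision=1,suppress=True)
P={"full":((248,203.2),(264.7,243.6)),"spare":((299,236),(277.1,206.3)),"near":((290.6,227.2),(289.4,193.2)),"far":((311.1,214.2),(267.1,193.7)),"farb":((299.4,233.9),(267.1,193.7)),"bal":((272,241.9),(275.3,241.8))}
for k,(a,b) in P.items(): print(k,*tri([ray("scene",a),ray("side",b)]))
a=cv2.imread('pics/scene0.png')[120:310,150:430]; b=cv2.imread('pics/side0.png')[130:320,140:420]
cv2.imwrite('pics/v1.png',cv2.resize(np.vstack([a,b]),None,fx=1.57,fy=1.57,interpolation=cv2.INTER_CUBIC))
```

```text
full [548.7 333.9  68.2] [4.2237317248199115, 4.223731724819924]
spare [501.3 119.3  85.8] [1.9316040103705314, 1.9316040103706336]
near [464.7 119.6 133.8] [0.6076607937411164, 0.6076607937410523]
far [537.5 113.7 131.4] [2.3662061223864668, 2.3662061223865787]
farb [515.5 108.6 110.2] [25.193306074077345, 25.193306074077228]
bal [511.6 217.8   9.2] [2.30251839249478, 2.3025183924947634]
```

View pics/v1.png

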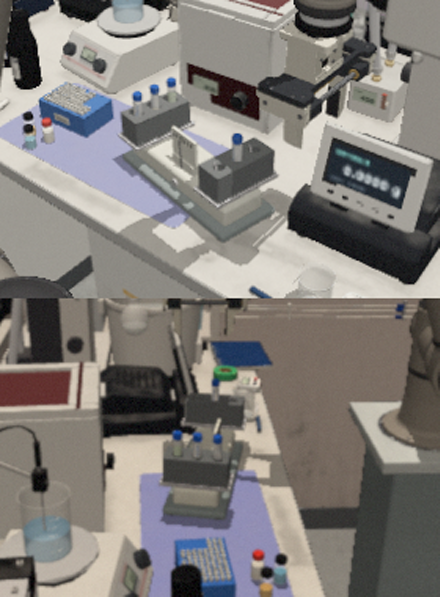

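View pics/scene0.png

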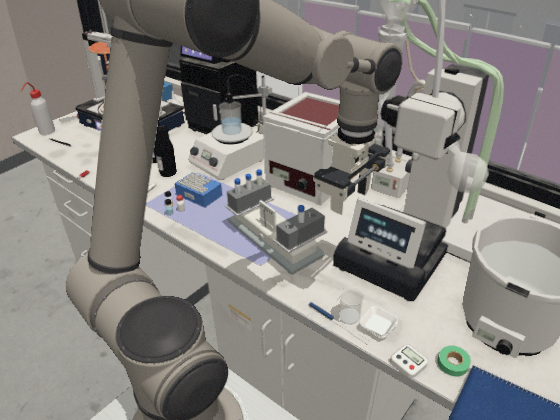

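The scene picture shows the three-tube carrier (blue caps near 240,182) on the left pan, which is low. The one-tube carrier (cap near 300,210) is on the right pan, which is high. Triangulation gives heights consistent with that (z ≈ 68 and 85). Next I'll read the tool axes and the wrist camera.

Run:
```python
from h import *
np.set_printoptions(precision=2,suppress=True)
o=get_obs();print(o["tool_pos"],o["tcp_rot"])
m=camera_model("wrist");print(np.array(m["pose"]),m["fov_y"])
save(capture("wrist"),"w0.png")
for t in ["tube_0","carrier_spare","bore_near","bore_far"]:
    print(t,[(np.round(r["location"],1).tolist(),round(r["score"],2)) for r in pinpoint("wrist",t)[:5]])
```

```text
[525.01  -0.   226.74] [3.14 0.   1.57]
[[  1.     0.     0.   524.51]
 [ -0.     0.96   0.29  80.75]
 [  0.    -0.29   0.96 385.09]
 [  0.     0.     0.     1.  ]] 59.65515574016102
tube_0 [([251.5, 40.4], 0.86)]
carrier_spare [([254.5, 45.2], 0.97)]
bore_near [([193.3, 21.1], 0.8)]
bore_far [([305.2, 46.9], 0.81)]
```

```bash
python3 -m pendant '[0.7,0,0,0,0,-1,-1, 0.7,0.05,0,0,0,-1,-1, 0.7,0.1,0,0,0,-1,-1, 0.7,0.15,0,0,0,-1,-1, 0.65,0.2,0,0,0,-1,-1, 0.65,0.25,0,0,0,-1,-1, 0.65,0.3,0,0,0,-1,-1, 0.6,0.35,0,0,0,-1,-1, 0.6,0.35,0,0,0,-1,-1, 0.55,0.4,0,0,0,-1,-1, 0.5,0.45,0,0,0,-1,-1, 0.5,0.5,0,0,0,-1,-1]'; python3 -m pendant '[0.45,0.5,0,0,0,-1,-1, 0.45,0.55,0,0,0,-1,-1, 0.4,0.55,0,0,0,-1,-1, 0.35,0.6,0,0,0,-1,-1, 0,0,0,0,0,-1,-1, 0,0,0,0,0,-1,-1, 0,0,0,0,0,-1,-1, 0,0,0,0,0,-1,-1, 0,0,0,0,0,-1,-1, 0,0,0,0,0,0,-1, 0,0,0,0,0,0,-1]'
python3 - <<'E'
from h import *
np.set_printoptions(precision=1,suppress=True)
o=get_obs();print(o["time"],o["tool_pos"],o["tcp_rot"],o["contact_force"])
m=camera_model("wrist"); save(capture("wrist"),"w1.png")
for t in ["tube_0","carrier_full","pan_left_floor"]:
    for r in pinpoint("wrist",t)[:5]: print(t,np.round(r["location"],1),round(r["score"],2),atz("wrist",r["location"],67.,m),atz("wrist",r["location"],71.,m))
E
```

```text
time: 2.35
tool_pos: [527.4, 251.7, 226.7]
tcp_rot: [-3.142, 0.0, 2.411]
contact_force: [0.2, -0.1, 0.1]
grip_width: 91.6
finger_force: 0.0
time: 3.45
tool_pos: [526.2, 333.7, 226.6]
tcp_rot: [-3.142, -0.0, 3.035]
contact_force: [0.4, -0.4, -0.0]
grip_width: 92.0
finger_force: 0.0
3.45 [526.2 333.7 226.6] [-3.1 -0.   3. ] [ 0.4 -0.4 -0. ]
tube_0 [287.7 183.7] 0.73 [517.7 343.1  67. ] [516.8 343.1  71. ]
carrier_full [283.3 220.2] 0.56 [551.2 335.7  67. ] [549.9 335.8  71. ]
```

View pics/w1.png

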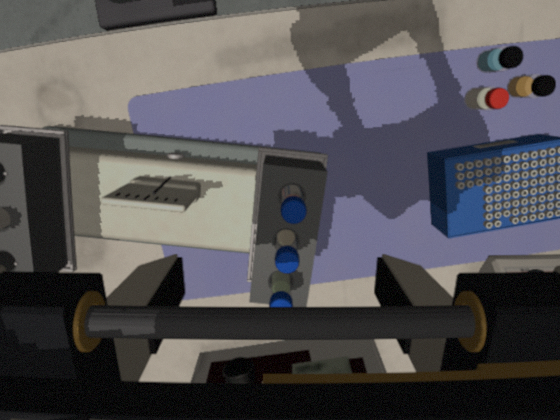

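The wrist picture shows the three blue caps at about (293,209), (287,260) and (280,300), with the row tilted slightly from the tool axis. I'll locate the caps at the known cap height.

Run:
```python
from h import *
np.set_printoptions(precision=1,suppress=True)
m=camera_model("wrist"); im=cv2.imread('pics/w1.png').astype(int)
B,G,R=im[:,:,0],im[:,:,1],im[:,:,2]
k=((B>90)&(B-R>60)&(B-G>25)).astype(np.uint8); k[:,:240]=0;k[:,340:]=0
n,_,s,c=cv2.connectedComponentsWithStats(k)
for i in range(1,n):
    if s[i,4]>25: print(s[i],c[i],atz("wrist",c[i],154.,m))
for p in [(257,150),(326,156),(250,303),(314,306)]: print(p,atz("wrist",p,117.,m))
```

```text
[289 202  12  12  52] [294.1 207.5] [514.6 345.6 154. ]
[276 261  22  12 216] [286.8 266. ] [556.  336.7 154. ]
[270 299  21   8 132] [280.2 303.1] [584.6 329.1 154. ]
(257, 150) [479.1 323.3 117. ]
(326, 156) [488.8 373.1 117. ]
(250, 303) [604.1 301.8 117. ]
(314, 306) [612.6 354.6 117. ]
```

Run:
```python
from h import *
np.set_printoptions(precision=1,suppress=True)
m=camera_model("wrist"); im=cv2.imread('pics/w1.png').astype(int)
B,G,R=im[:,:,0],im[:,:,1],im[:,:,2]
k=((B-R>35)&(B>1.45*R)&(B-G>15)).astype(np.uint8); k[:,:240]=0;k[:,340:]=0;k[:180]=0
n,_,s,c=cv2.connectedComponentsWithStats(k)
for i in range(1,n):
    if s[i,4]>25: print(s[i],c[i],atz("wrist",c[i],153.,m),atz("wrist",c[i],160.,m))
v=np.hstack([cv2.resize(im[180:320,230:350].astype(np.uint8),None,fx=4,fy=4)]);cv2.imwrite('pics/v2.png',v)
```

```text
[281 197  25  27 524] [293.1 210. ] [516.5 344.9 153. ] [514.4 344.8 160. ]
[275 247  24  27 512] [286.7 260. ] [552. 337. 153.] [548.8 337.2 160. ]
[270 292  22  16 290] [280.5 300.5] [583.1 329.4 153. ] [579.  329.8 160. ]
```

View pics/v2.png

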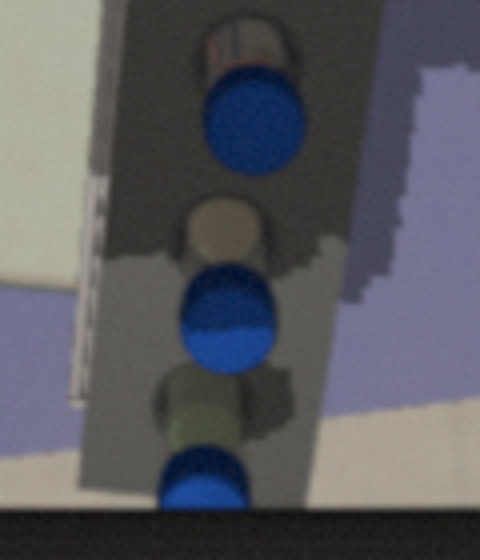

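```bash
python3 -m pendant '[0.4,0.33,0,0,0,0,-0.5, 0,0,0.8,0,0,0,-0.5, 0,0,0.8,0,0,0,-0.5, 0,0,0.8,0,0,0,-0.5, 0,0,0.7,0,0,0,-0.5, 0,0,0,0,0,0,-0.3, 0,0,0,0,0,0,0.2, 0,0,0,0,0,0,1, 0,0,0,0,0,0,1, 0,0,0,0,0,0,1, 0,0,0,0,0,0,1]'
```

```text
time: 4.75
tool_pos: [515.5, 344.8, 134.3]
tcp_rot: [3.141, 0.001, 3.037]
contact_force: [-0.1, -0.3, 0.5]
grip_width: 25.7
finger_force: 0.0
```

```bash
python3 -m pendant '[0,0,0,0,0,0,1, 0,0,0,0,0,0,1, 0,0,0,0,0,0,1]'
```

```text
time: 5.05
tool_pos: [515.4, 344.8, 133.9]
tcp_rot: [3.141, 0.0, 3.037]
contact_force: [0.4, 0.2, 1.5]
grip_width: 15.8
finger_force: 30.0
```

```bash
python3 -m pendant '[0,0,-0.2,0,0,0,1, 0,0,-0.5,0,0,0,1, 0,0,-0.7,0,0,0,1, 0,0,-0.7,0,0,0,1, 0,0,-0.7,0,0,0,1, 0,0,-0.6,0,0,0,1]'
python3 - <<'E'
from h import *
np.set_printoptions(precision=1,suppress=True)
m=camera_model("wrist"); save(capture("wrist"),"w2.png")
for t in ["tube_0","carrier_spare","bore_near","bore_far","pan_right_floor"]:
    for r in pinpoint("wrist",t)[:5]: print(t,np.round(r["location"],1),round(r["score"],2),atz("wrist",r["location"],133.,m))
o=get_obs();print(o["time"],o["tool_pos"],o["grip_width"])
E
```

```text
time: 5.65
tool_pos: [515.3, 344.8, 237.3]
tcp_rot: [3.141, 0.001, 3.037]
contact_force: [0.3, -0.3, -1.1]
grip_width: 15.9
finger_force: 30.0
tube_0 [277.8 235.4] 0.61 [533.9 342.8 133. ]
tube_0 [178.1 201.6] 0.34 [499.3 271.6 133. ]
carrier_spare [ 37.4 208.6] 0.56 [492.9 160.5 133. ]
bore_far [  6.8 267.1] 0.81 [538.9 117.8 133. ]
5.95 [514.7 344.5 234.3] 15.86540032048364
```

View pics/w2.png

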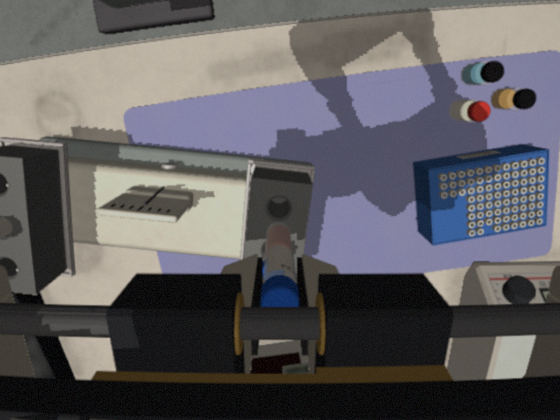

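The wrist picture shows the tube held upright with its cap at (281,285) and its bottom near (278,235). The emptied bore is at (277,206) and the spare carrier is at the left edge. I'll move near the spare carrier and measure the near bore with the tube still in view.

```bash
python3 -m pendant '[0.05,-0.4,0,0,0,0,1, 0.1,-0.8,0,0,0,0,1, 0.1,-0.9,0,0,0,0,1, 0.1,-0.9,0,0,0,0,1, 0.1,-0.9,0,0,0,0,1, 0.05,-0.9,0,0,0,0,1, 0.05,-0.8,0,0,0,0,1, 0,-0.5,0,0,0,0,1, 0,-0.2,0,0,0,0,1, 0,0,0,0,0,0,1, 0,0,0,0,0,0,1]'
python3 - <<'E'
from h import *
np.set_printoptions(precision=1,suppress=True)
m=camera_model("wrist"); save(capture("wrist"),"w3.png")
for t in ["tube_0","carrier_spare","bore_near","bore_far"]:
    for r in pinpoint("wrist",t)[:5]: print(t,np.round(r["location"],1),round(r["score"],2),atz("wrist",r["location"],133.,m))
o=get_obs();print(o["time"],o["tool_pos"],o["contact_force"])
E
```

```text
time: 7.05
tool_pos: [479.2, 159.0, 235.6]
tcp_rot: [3.141, 0.0, 3.037]
contact_force: [-0.0, -0.3, -1.3]
grip_width: 16.0
finger_force: 30.0
tube_0 [277.1 231.1] 0.66 [493.6 156.9 133. ]
tube_0 [239.1 226.4] 0.56 [486.9 128.8 133. ]
carrier_spare [240.4 227.2] 0.92 [487.6 129.7 133. ]
carrier_spare [237.2 227.8] 0.58 [487.8 127.2 133. ]
bore_near [237.1 206.6] 0.59 [471.3 129.4 133. ]
bore_far [467.3 242.7] 0.23 [519.2 303.5 133. ]
7.3 [479.1 159.1 235.6] [-0.1 -0.1 -0.7]
```

View pics/w3.png

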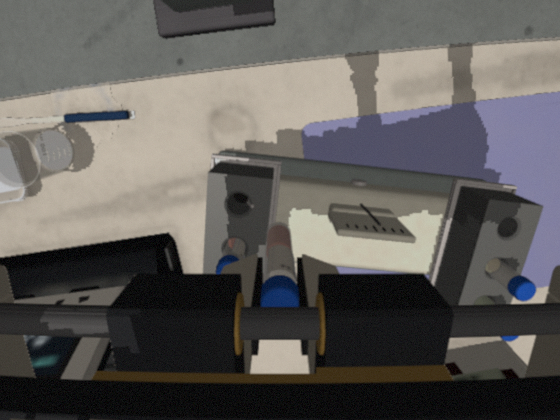

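Run:
```python
from h import *
np.set_printoptions(precision=1,suppress=True)
m=camera_model("wrist"); im=cv2.imread('pics/w3.png'); g=cv2.cvtColor(im,cv2.COLOR_BGR2GRAY)
for p in [(277.1,231.1)]: print("bottom",atz("wrist",p,173.6,m))
for th in (30,38,45):
    k=(cv2.GaussianBlur(g,(3,3),0)<th).astype(np.uint8); k[:185]=0;k[225:]=0;k[:,:215]=0;k[:,265:]=0
    n,_,s,c=cv2.connectedComponentsWithStats(k)
    for i in range(1,n):
        if s[i,4]>60: print(th,s[i],c[i],atz("wrist",c[i],132.5,m))
a=cv2.resize(im[150:310,200:300],None,fx=3.7,fy=3.7,interpolation=cv2.INTER_CUBIC)
b=cv2.resize(cv2.convertScaleAbs(im[180:230,210:270],alpha=2.2),None,fx=7,fy=7,interpolation=cv2.INTER_CUBIC)
b=cv2.copyMakeBorder(b,0,a.shape[0]-b.shape[0],0,0,cv2.BORDER_CONSTANT); cv2.imwrite('pics/v3.png',np.hstack([a,b]))
```

```text
bottom [478.8 158.7 173.6]
30 [233 193  14  11 115] [239.7 197.9] [464.8 132.3 132.5]
38 [228 193  21  21 346] [237.8 202.9] [468.5 130.3 132.5]
45 [227 192  23  23 406] [237.9 203.2] [468.7 130.3 132.5]
```

View pics/v3.png

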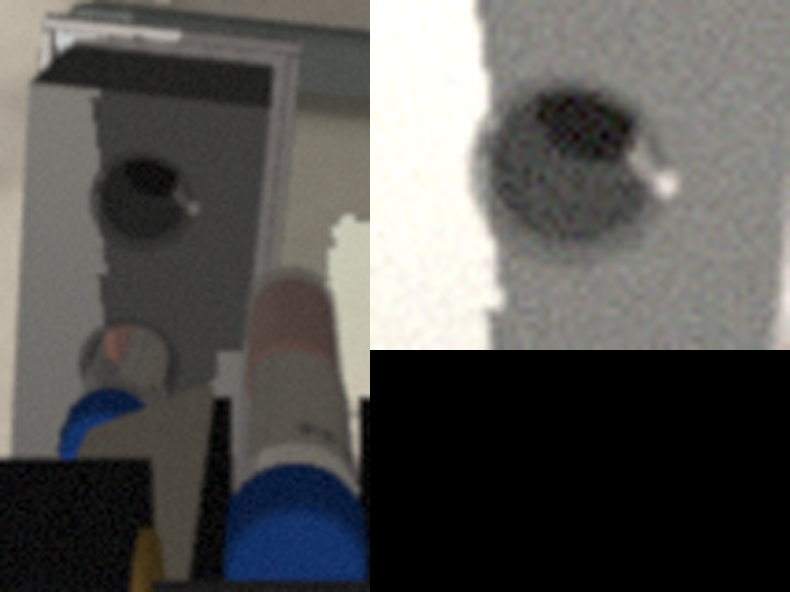

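The enlarged picture shows the bore mouth centred at about (238,204), with its leaf spring on the +y side at (245,203). The held tube is straight: its bottom measures within 0.5 mm of the TCP axis. I'll move over the bore with the tip about 8 mm above the mouth and take another look.

```bash
python3 -m pendant '[0.1,-0.3,0,0,0,0,1, 0.1,-0.4,0,0,0,0,1, 0.035,-0.28,0,0,0,0,1, 0,0,0.5,0,0,0,1, 0,0,0.5,0,0,0,1, 0,0,0.1,0,0,0,1, 0,0,0,0,0,0,1, 0,0,0,0,0,0,1]'
python3 - <<'E'
from h import *
np.set_printoptions(precision=1,suppress=True)
m=camera_model("wrist"); im=capture("wrist"); save(im,"w4.png")
o=get_obs();print(o["time"],o["tool_pos"],o["contact_force"])
for t in ["tube_0","bore_near"]:
    for r in pinpoint("wrist",t)[:3]: print(t,np.round(r["location"],1),round(r["score"],2),atz("wrist",r["location"],132.5,m),atz("wrist",r["location"],o["tool_pos"][2]-62,m))
im=im[:,:,::-1]
cv2.imwrite('pics/v4.png',cv2.resize(cv2.convertScaleAbs(im[170:270,220:340],alpha=1.8),None,fx=6,fy=6,interpolation=cv2.INTER_CUBIC)[:600])
E
```

```text
time: 8.1
tool_pos: [469.4, 129.8, 203.4]
tcp_rot: [3.141, 0.001, 3.037]
contact_force: [-0.5, 0.8, -0.9]
grip_width: 15.7
finger_force: 30.0
8.15 [469.5 129.9 203.5] [-0.3 -0.4 -0.7]
bore_near [276.3 227.2] 0.8 [469.6 128.8 132.5] [466.5 129.2 141.5]
```

View pics/v4.png

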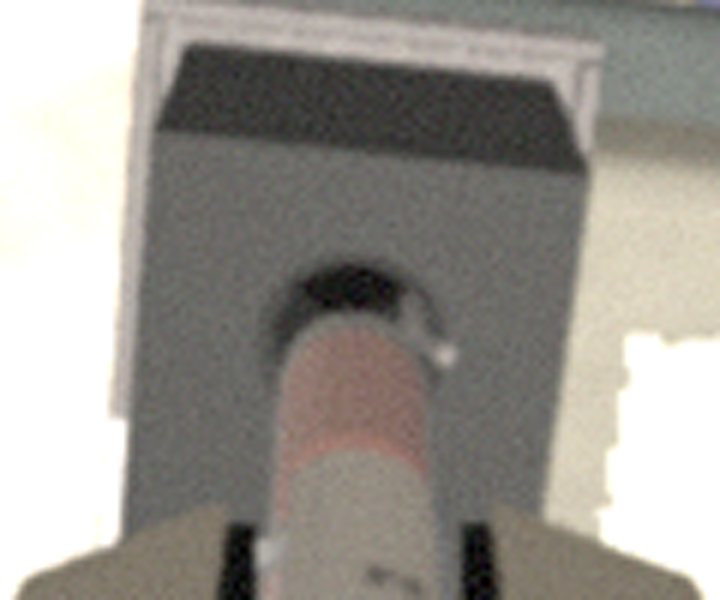

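Run:
```python
from h import *
np.set_printoptions(precision=2,suppress=True)
m=camera_model("wrist")
q=lambda c,r:(220+c/6,170+r/6)
for z in (131,132.5,134):
    print(z,"top",atz("wrist",q(357,252),z,m),"L",atz("wrist",q(268,337),z,m)[1],"R",atz("wrist",q(447,337),z,m)[1])
for z in (140,141.5,143): print("tube top",atz("wrist",q(355,313),z,m),"L",atz("wrist",q(287,377),z,m)[1],"R",atz("wrist",q(423,377),z,m)[1])
```

```text
131 top [459.79 132.18 131.  ] L 121.3070913686849 R 141.08887321932357
132.5 top [459.33 132.23 132.5 ] L 121.42388123155192 R 141.07699817932698
134 top [458.87 132.27 134.  ] L 121.54067109441894 R 141.06512313933038
tube top [463.76 131.53 140.  ] L 123.50384256919791 R 138.03071985387606
tube top [463.26 131.58 141.5 ] L 123.61050690111368 R 138.03906121560226
tube top [462.76 131.64 143.  ] L 123.71717123302943 R 138.04740257732843
```

```bash
python3 -m pendant '[0.035,0.01,0.1,0,0,0,1, 0,0,0.15,0,0,0,1, 0,0,0.15,0,0,0,1, 0,0,0.1,0,0,0,1, 0,0,0.1,0,0,0,1, 0,0,0,0,0,0,1]'
```

```text
time: 8.85
tool_pos: [467.7, 130.4, 184.2]
tcp_rot: [-3.141, -0.001, 3.037]
contact_force: [-0.4, 0.2, 1.9]
grip_width: 16.0
finger_force: 30.0
```

```bash
for i in 1; do python3 -m pendant '[0,0,0.1,0,0,0,1, 0,0,0,0,0,0,1]'; done; python3 -m pendant '[0,0,0.08,0,0,0,1, 0,0,0,0,0,0,1]'; python3 -m pendant '[0,0,0.06,0,0,0,1, 0,0,0,0,0,0,1]'
```

```text
time: 9.05
tool_pos: [467.9, 130.4, 181.5]
tcp_rot: [-3.142, -0.0, 3.037]
contact_force: [1.1, 0.2, 0.5]
grip_width: 16.2
finger_force: 30.0
time: 9.25
tool_pos: [468.0, 130.4, 179.2]
tcp_rot: [-3.142, 0.0, 3.037]
contact_force: [-0.0, -0.2, -0.2]
grip_width: 16.0
finger_force: 30.0
time: 9.45
tool_pos: [467.9, 130.3, 177.3]
tcp_rot: [-3.141, -0.0, 3.037]
contact_force: [1.3, -1.1, 0.4]
grip_width: 16.0
finger_force: 30.0
```

```bash
python3 -m pendant '[0,0,0.06,0,0,0,1, 0,0,0,0,0,0,1]'; python3 -m pendant '[0,0,0.06,0,0,0,1, 0,0,0,0,0,0,1]'; python3 -m pendant '[0,0,0.06,0,0,0,1, 0,0,0,0,0,0,1]'
```

```text
time: 9.65
tool_pos: [467.9, 130.3, 175.4]
tcp_rot: [-3.141, -0.0, 3.037]
contact_force: [0.5, -0.8, 0.4]
grip_width: 16.3
finger_force: 30.0
time: 9.85
tool_pos: [467.9, 130.4, 173.7]
tcp_rot: [-3.141, -0.0, 3.037]
contact_force: [-0.6, -1.0, 0.6]
grip_width: 16.0
finger_force: 30.0
time: 10.05
tool_pos: [467.9, 130.4, 171.9]
tcp_rot: [-3.141, -0.0, 3.037]
contact_force: [-0.6, -1.8, 0.7]
grip_width: 15.9
finger_force: 30.0
```

```bash
python3 -m pendant '[0,0,0.06,0,0,0,1, 0,0,0,0,0,0,1]'; python3 -m pendant '[0,0,0.05,0,0,0,1, 0,0,0,0,0,0,1]'
```

```text
time: 10.25
tool_pos: [467.9, 130.4, 170.1]
tcp_rot: [-3.141, -0.0, 3.037]
contact_force: [0.8, -1.6, -1.1]
grip_width: 16.1
finger_force: 30.0
time: 10.45
tool_pos: [467.9, 130.4, 168.7]
tcp_rot: [-3.142, -0.0, 3.037]
contact_force: [-0.1, -1.6, 0.9]
grip_width: 15.9
finger_force: 30.0
```

Run:
```python
from h import *
np.set_printoptions(precision=1,suppress=True)
for i in range(4):
    o=get_obs();print(o["time"],o["tool_pos"],o["contact_force"],o["moment"]); im=capture("wrist")
save(im,"w5.png"); im=im[:,:,::-1]
cv2.imwrite('pics/v5.png',cv2.resize(cv2.convertScaleAbs(im[170:270,220:340],alpha=1.8),None,fx=6,fy=6,interpolation=cv2.INTER_CUBIC)[:600])
```

```text
10.45 [467.9 130.4 168.7] [-0.1 -1.6  0.9] [-0.2 -0.   0. ]
10.5 [468.  130.4 168.8] [-0.3 -1.8 -0.4] [-0.2 -0.1  0.1]
10.55 [468.  130.4 168.8] [ 0.1 -1.2  0.7] [-0.2 -0.1  0. ]
10.6 [468.  130.4 168.8] [ 0.9 -0.5 -0.4] [-0.2  0.   0. ]
```

View pics/v5.png

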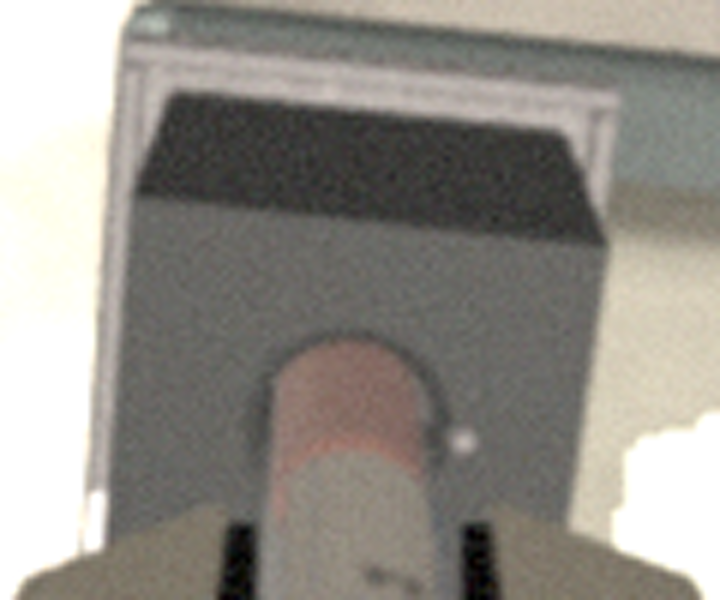

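The picture shows the tube tip inside the bore (mouth at about (350,340) in the enlargement). The pan has sunk about 13 mm, to near its stop, and there is no jam. I'll continue in guarded steps.

```bash
python3 -m pendant '[0,0,0.08,0,0,0,1, 0,0,0,0,0,0,1]' | grep -A2 -E "pos" | grep -vE rot; python3 -m pendant '[0,0,0.05,0,0,0,1, 0,0,0,0,0,0,1]' | grep -A2 -E "pos"| grep -vE rot; python3 -m pendant '[0,0,0.05,0,0,0,1, 0,0,0,0,0,0,1]' | grep -A2 -E "pos"| grep -vE rot
```

```text
tool_pos: [467.8, 130.4, 166.1]
contact_force: [0.4, -0.7, -0.0]
tool_pos: [467.9, 130.5, 164.7]
contact_force: [0.8, -1.0, 0.0]
tool_pos: [467.9, 130.4, 163.3]
contact_force: [-0.6, -1.9, 1.1]
```

```bash
cat > ok.py <<'E'
import sys
from plant import get_obs
o=get_obs();f=o["contact_force"]
print(round(o["time"],2),[round(float(x),1) for x in o["tool_pos"]],[round(float(x),1) for x in f])
sys.exit(bool(f[2]>3.2 or abs(f[0])>5 or abs(f[1])>6))
E
python3 -m pendant '[0,0,0.05,0,0,0,1, 0,0,0,0,0,0,1]' >/dev/null; python3 ok.py && python3 -m pendant '[0,0,0.05,0,0,0,1, 0,0,0,0,0,0,1]' >/dev/null && python3 ok.py && python3 -m pendant '[0,0,0.05,0,0,0,1, 0,0,0,0,0,0,1]' >/dev/null && python3 ok.py && python3 -m pendant '[0,0,0.05,0,0,0,1, 0,0,0,0,0,0,1]' >/dev/null && python3 ok.py && python3 -m pendant '[0,0,0.05,0,0,0,1, 0,0,0,0,0,0,1]' >/dev/null && python3 ok.py
```

```text
11.45 [467.9, 130.4, 161.7] [1.6, -1.3, 0.5]
11.65 [467.9, 130.4, 160.2] [0.1, -3.1, 0.5]
11.85 [467.9, 130.5, 158.8] [0.6, -1.7, 1.1]
12.05 [467.9, 130.4, 157.2] [0.1, -1.6, 0.0]
12.25 [467.9, 130.4, 155.8] [0.4, -2.1, 0.2]
```

```bash
python3 -m pendant '[0,0,0.05,0,0,0,1, 0,0,0,0,0,0,1]' >/dev/null; python3 ok.py && python3 -m pendant '[0,0,0.05,0,0,0,1, 0,0,0,0,0,0,1]' >/dev/null && python3 ok.py && python3 -m pendant '[0,0,0.05,0,0,0,1, 0,0,0,0,0,0,1]' >/dev/null && python3 ok.py && python3 -m pendant '[0,0,0.05,0,0,0,1, 0,0,0,0,0,0,1]' >/dev/null && python3 ok.py && python3 -m pendant '[0,0,0.05,0,0,0,1, 0,0,0,0,0,0,1]' >/dev/null && python3 ok.py
```

```text
12.45 [467.9, 130.4, 154.2] [0.5, -1.4, 0.7]
12.65 [467.9, 130.4, 152.7] [0.0, -1.8, 0.8]
12.85 [467.9, 130.4, 151.3] [0.5, -2.3, -0.2]
13.05 [467.9, 130.4, 149.8] [0.1, -0.8, 0.6]
13.25 [468.2, 130.4, 148.6] [0.0, -1.5, 3.4]
```

```bash
python3 -m pendant '[0,0,0,0,0,0,1]' >/dev/null; python3 ok.py; python3 -m pendant '[0,0,0.02,0,0,0,1, 0,0,0,0,0,0,1]' >/dev/null; python3 ok.py; python3 -m pendant '[0,0,0,0,0,0,1]' >/dev/null; python3 ok.py
```

```text
13.35 [468.2, 130.4, 148.6] [0.4, -1.8, 3.1]
13.55 [468.3, 130.4, 148.2] [-0.0, -2.1, 6.2]
13.65 [468.3, 130.5, 148.2] [-0.2, -1.3, 5.5]
```

```bash
python3 -m pendant '[0,0,0.02,0,0,0,1, 0,0,0,0,0,0,1]' >/dev/null; python3 ok.py; python3 -m pendant '[0,0,0,0,0,0,1, 0,0,0,0,0,0,1]' >/dev/null; python3 ok.py; python3 -m pendant '[0,0,0,0,0,0,1]' >/dev/null; python3 ok.py
```

```text
13.85 [468.5, 130.5, 147.9] [0.1, -1.7, 6.3]
14.05 [468.5, 130.4, 147.8] [-0.8, -1.5, 6.6]
14.15 [468.5, 130.5, 147.8] [-0.6, -1.9, 7.0]
```

```bash
python3 -m pendant '[0,0,0.02,0,0,0,1, 0,0,0,0,0,0,1]' >/dev/null; python3 ok.py; python3 -m pendant '[0,0,0.01,0,0,0,1, 0,0,0,0,0,0,1]' >/dev/null; python3 ok.py; python3 -m pendant '[0,0,0,0,0,0,1, 0,0,0,0,0,0,1, 0,0,0,0,0,0,1]' >/dev/null; python3 ok.py
```

```text
14.35 [468.7, 130.5, 147.5] [-1.1, -2.5, 8.1]
14.55 [468.8, 130.5, 147.3] [0.4, -1.9, 9.2]
14.85 [468.7, 130.5, 147.3] [-0.7, -2.1, 9.8]
```

```bash
python3 -m pendant '[0,0,0,0,0,0,0.6, 0,0,0,0,0,0,0.5, 0,0,0,0,0,0,0.4, 0,0,0,0,0,0,0.2, 0,0,0,0,0,0,0, 0,0,0,0,0,0,0, 0,0,0,0,0,0,0, 0,0,0,0,0,0,0]'
```

```text
time: 15.65
tool_pos: [468.0, 130.5, 146.3]
tcp_rot: [3.142, -0.0, 3.037]
contact_force: [-0.9, -0.5, 0.2]
grip_width: 45.9
finger_force: 0.0
```

Released, with the opening at 46 mm. I'll retreat straight up, then back off and look.

```bash
python3 -m pendant '[0,0,-0.3,0,0,0,0, 0,0,-0.7,0,0,0,0, 0,0,-0.9,0,0,0,0, 0,0,-0.9,0,0,0,0, 0,0,-0.9,0,0,0,0, 0,0,-0.5,0,0,0,0, 0.5,0.5,0,0,0,0,0, 0.8,0.8,0,0,0,0,0, 0.8,0.8,0,0,0,0,0, 0,0,0,0,0,0,0, 0,0,0,0,0,0,0]'
python3 - <<'E'
from h import *
np.set_printoptions(precision=1,suppress=True)
P={}
for c in ["scene","side"]:
    save(capture(c),c+"9.png")
    for t in ["carrier_full","carrier_spare","tube_0"]:
        P[c,t]=[(np.round(r["location"],1),round(r["score"],2)) for r in pinpoint(c,t)[:5]]
for t in ["carrier_full","carrier_spare"]: print(t,tri([ray("scene",P["scene",t][0][0]),ray("side",P["side",t][0][0])]))
w=capture("wrist"); save(w,"w9.png")
a=cv2.imread('pics/scene9.png')[150:290,200:350]; b=cv2.imread('pics/side9.png')[160:300,210:340]
f=lambda x:cv2.resize(x,(400,300),interpolation=cv2.INTER_CUBIC)
cv2.imwrite('pics/v9.png',np.vstack([np.hstack([f(a),f(b)]),cv2.resize(np.ascontiguousarray(w[:300,:,::-1]),(800,300))]))
E
```

```text
time: 16.75
tool_pos: [411.8, 200.0, 273.1]
tcp_rot: [3.141, 0.001, 3.039]
contact_force: [0.4, -0.5, -0.2]
grip_width: 45.8
finger_force: 0.0
carrier_full (array([548.7, 339.9,  70. ]), [3.1720150660334063, 3.1720150660333277])
carrier_spare (array([508.1, 128.2,  74.4]), [4.058195894248307, 4.0581958942483904])
```

View pics/v9.png

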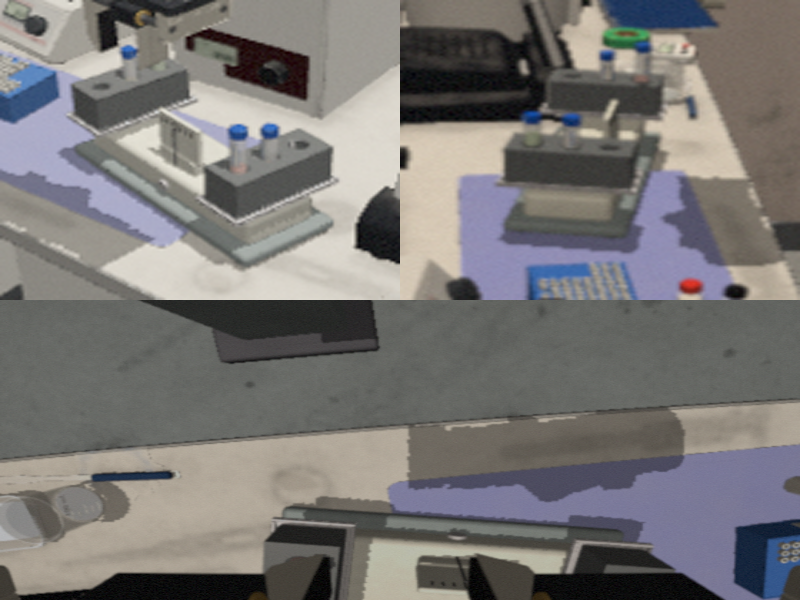

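The pictures show two tubes upright in bores in each carrier, both carriers on their pans, and the pans at equal height (within measurement error). The bystander items are unmoved. I'll let the beam settle, then hand in.

```bash
python3 -m pendant '[0,0,0,0,0,0,0, 0,0,0,0,0,0,0, 0,0,0,0,0,0,0, 0,0,0,0,0,0,0, 0,0,0,0,0,0,0, 0,0,0,0,0,0,0, 0,0,0,0,0,0,0, 0,0,0,0,0,0,0, 0,0,0,0,0,0,0, 0,0,0,0,0,0,0, 0,0,0,0,0,0,0, 0,0,0,0,0,0,0]' && python3 -c "
from plant import close_job; print(close_job())"
```

```text
time: 18.4
tool_pos: [412.0, 199.7, 272.4]
tcp_rot: [3.142, 0.0, 3.037]
contact_force: [0.4, -0.2, 0.2]
grip_width: 45.8
finger_force: 0.0
the job is handed in; nothing more can be done
None
```

I moved one tube from the full carrier to the near bore of the spare carrier and pressed it home at about 8–9 N; each carrier now holds two tubes, the pans looked level in the last pictures, and I handed the job in at about 18 s.

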